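# Slide the whetstone under its spring clip

## Task

The sharpening stone lies loose on the sprung bed of its holder. With the fingertips, press its base board down hard on the bare rear ledge and keep pressing while you slide it forward, so that the front goes under the two steel lips and the leaf spring and stops fully home against the stop wall; then let go. Do not grip or lift the stone, and do not disturb the other things on the worktop.

Things in the scene. Friction and masses are not known exactly. Their poses are not given: they have to be found in the camera images.
- whetstone: Sharpening stone, 0.4 kg: bamboo-coloured base board 200 x 80 x 10 mm (its x, y, z) with a grey-and-white stone 56 mm wide, 18 mm high glued on top over x = -55 to +45 mm; bare ledges: rear 45 mm, front 55 mm long. Origin: centre of the board's underside; x points forward along the slide. Board top z = 10, stone top z = 28 mm.
- rear_ledge (a point): Centre of the bare top of the board's rear ledge (45 mm long, 80 mm wide), 22.5 mm behind the stone's upright rear face: the place to press. From here the rear face can also be pushed forward.
- holder: Black fixed holder, 320 x 104 mm, 50 mm tall at its stop wall. Origin: centre of its underside, on the worktop; x is the slide direction, towards the stop wall. The board lies on a sprung bed between side walls 83 mm apart with tops at z = 32.5 mm. Bed up: board underside at z = 28 mm, top at 38 mm. Home: whetstone origin at holder x = 40 mm; let go there, it rises to z = 22.5 mm and stays.
- lips (a point): Mid-point between the near ends of two steel lips, one on each side wall, at the height of their undersides (z = 32.5 mm; tops 36.5). They run from here 55 mm on to the stop wall, over the board's edges, 62 mm apart. At the start the board's front edge is 10 to 30 mm short of them; it passes under only when pressed down 5.5 mm or more (10 at most).
- stop (a point): On the stop wall's inner face, middle of its width, 28 mm above the worktop: the board's front edge ends against this face.
- bed (a joint): Sprung bed under the board: metres pressed down, 0 (up) to 0.010 (bottomed). It sinks level wherever the board is pressed and springs back. With the stone on it, it needs about 8 N more to go down 5.5 mm and about 12 N to bottom; sliding the board while pressed takes roughly another 5 to 13 N forward.
- leaf (a joint): Steel leaf spring, 30 mm wide, from the stop wall back towards the stone, between the lips; its lowest point is 26.5 mm above the worktop when free, 32 mm before the stop wall, and from there its end turns up. Value: angle lifted, rad, 0 when free, about 0.15 with the board home under it. A few N lift it as the board runs under.
- flattener: Bystander: grey flattening block, 90 x 40 x 25 mm; origin at the middle of its underside. Leave alone.
- pepper: Bystander: amber glass spice jar, diameter 42, height 95 mm; origin at the middle of its underside. Leave alone.
- salt: Bystander: clear salt jar, diameter 48, height 80 mm; origin at the middle of its underside. Leave alone.
- bowl: Bystander: small brass bowl, rim diameter 100, height 55 mm; origin at the middle of its underside. Leave alone.
- mug: Bystander: white mug, diameter 80, height 90 mm; origin at the middle of its underside. Leave alone.
- spoon: Bystander: wooden spoon lying flat, length 240 mm; origin at the middle of its underside (spoon lies along its x). Leave alone.

How it is judged:
By the outcome, as a careful person would: the job done as asked, in the order asked, and still so for the second after the job is handed in, with the robot touching nothing.
It also fails if it takes over 40 s, if anything falls off the work surface, if the arm or the gripper's body presses on something with over 40 N, if the wrist force passes 120 N, or if a joint passes its speed limit or range.

## Robot

A 6-joint arm with a two-finger parallel gripper is mounted at the origin on the work surface. World frame = base frame: x ahead of the robot, y to its left, z up, the work surface at z = 0. Lengths are in mm, angles in rad, forces in N, time in s.
With the tool pointing down it reaches from about 300 to 775 mm from the base axis. Payload 14.6 kg.
Tool frame: the origin (TCP) lies between the finger pads; the fingertips stand 8 mm ahead of it and the grasp point (between the pads) lies 11 mm behind it; z points along the fingers, y is the direction in which the jaws open and shut (so a half turn about z gives the same grasp; the last joint's range is limited). The gripper opens to 94 mm and grips with 3 to 60 N. Pads are 16 mm wide; open, the fingers measure 119 mm over their backs; the gripper's body (75 mm by 177 mm) begins 78 mm behind the grasp point.
Start: joints at [-1.253, 0.3, 1.521, -0, 1.321, -0.067], TCP at [206.448, -509.773, 213.446] pointing down, gripper open.
Joint ranges: [-3.03, 3.03], [-0.79, 2.21], [0.23, 2.52], [-1.04, 4.18], [0, 3.07], [-2.55, 2.55]. Speed limits (rad/s): [2.22, 2.22, 2.57, 3.14, 3.14, 3.14].

## Interface

Orientations are given as [roll, pitch, yaw] about the fixed x, y, z axes, in that order (R = Rz(yaw) Ry(pitch) Rx(roll)).
In Python, from cell import manip gives the robot as it stands. The module is installed in compiled form; this text tells all that it offers.
- The arm moves only by the tool send_rows, never from a script. Its argument "series" is a list that holds one entry, the list of rows, each a list of 5 numbers: the opening, from 0 (shut) to 1 (fully open), then the shift along the tool's x, y, z in mm, then the turn about the tool's z in degrees. In form: [[[gripper, dx, dy, dz, roll], ...]]. A call has 1 to 10 rows; each row is the pose to reach, as a shift and turn from the pose commanded when the call began, along the tool's axes at that moment; what a row does not reach only later rows make up. A row lasts 1/10 s, in which the tool goes at most 50 mm and 8.59 degrees, less where a joint would pass 70% of its speed; a pose out of reach is approached as far as the arm can. A call with a gripper value outside its range is refused whole. The fingers move at their own pace and stop on an object; "newtons" is the grip in N (left out, the last holds). Time passes only in rows, so rows that repeat a pose let the fingers close. It gives the time, the measured TCP pose, the force and the opening at its end, in the units of the state.
- manip.read_state(): the state, without advancing time (a new reading comes with each control period).
- manip.camera(name): name is "side" or "top" or "wrist"; returns a dict with "img" (384x512x3 uint8, red, green, blue), "vfov" (degrees; the focal length in pixels is half the picture's height over the tangent of half this angle, whatever the lens; pixels are square), "cx", "cy" (the principal point, pixels), "dist" ([k1, k2, p1, p2, k3] as OpenCV has them; the pictures are not rectified), "pose" (4x4, takes a point from camera to world coordinates); the wrist camera has in their place "T_tool_cam" (4x4, takes a point from camera to tool coordinates, whose origin is the TCP and whose axes are the flange's). Camera axes: x right, y down, z forward; pixel columns grow to the right and rows downward; lengths in mm; the calibration is good to about 2 mm. A picture is of the moment at which its call begins: read the wrist's pose just before it. There is no depth.
- manip.sign_off(): hands the job in, once; it reports no verdict.
Trained networks look in a picture, given as the dict that the camera call returned (one of the last four; its "shot" number tells which), for a name from the list of things; names that differ only in an ending like _2 or _b are one class to them, and where a whole thing is asked for, a point or a joint stands for the part that bears it (a point fixed in the world has none). Each returns a list of dicts, best first, with "conf" (0 to 1); they miss things now and then, are a little off and sometimes report something else, mostly with a low value. They report only what shows in the picture. A call takes as long as a camera call.
- manip.find_in(target, picture): "rect" ([left, top, width, height] in pixels, round what is visible of it).
- manip.silhouettes(target, picture): "pixels" (384x512 bool, what is visible of it) and "rect" ([left, top, width, height] in pixels, round what is visible of it).
The state is a dict: "clock": time; "joints": joint angles; "qd": joint speeds; "effort": joint torques, N m; "eef_pos": TCP position; "eef_rot": TCP orientation; "wrist_force": force on the tool from outside, world axes, zero at the start; "moment": the same for the moment, N m; "finger_gap": finger opening in mm.
Only numpy, scipy, OpenCV 4.12 (cv2) and the standard library are available. Lean on these libraries where they do the work, as an engineer would, in place of code of your own. Each camera call takes 0.05 s, during which the arm holds its last target. There are 200 camera calls.

## Working session

There is one attempt and no reset: what is moved stays moved. The work goes in short steps, Python scripts to look and compute and a tool call to move; the robot and the scene stay as the last step left them, time stands still between calls to the robot, and variables do not carry over. Pictures are saved under pics/ and viewed, about 8 in all and at most 12, crops included, and the job is handed in when it is done.

Besides the shell and the picture viewer there is one more tool, called after "Request:" in YAML: its name, and indented under it one key for each argument. send_rows: Moves the arm, as the interface text tells. Its arguments: {"type":"object","properties":{"series":{"type":"array"},"newtons":{"type":"number"}},"required":["series"]}

```bash
mkdir -p pics; ls
cat > h.py <<'E'
import numpy as np, cv2
from cell import manip
def K(c):
    f=c["img"].shape[0]/2/np.tan(np.radians(c["vfov"])/2)
    return np.array([[f,0,c["cx"]],[0,f,c["cy"]],[0,0,1.]])
def ray(c,uv,z,pose=None):
    P=c["pose"] if pose is None else pose
    P=np.array(P)
    n=cv2.undistortPoints(np.array(uv,float).reshape(-1,1,2),K(c),np.array(c["dist"],float)).reshape(-1,2)
    d=np.c_[n,np.ones(len(n))]@P[:3,:3].T
    return P[:3,3]+d*((z-P[2,3])/d[:,2])[:,None]
def proj(c,X,pose=None):
    P=np.linalg.inv(np.array(c["pose"] if pose is None else pose))
    X=np.array(X,float).reshape(-1,3)
    return cv2.projectPoints(X,cv2.Rodrigues(P[:3,:3])[0],P[:3,3],K(c),np.array(c["dist"],float))[0].reshape(-1,2)
def save(c,n): cv2.imwrite("pics/"+n,c["img"][:,:,::-1])
E
python3 - <<'E'
from h import *
print(manip.read_state())
a=manip.camera("top");b=manip.camera("side")
for c,n in((a,"top"),(b,"side")):
    print(n,np.round(c["pose"],2).tolist(),c["vfov"])
    for t in("whetstone","holder","flattener","pepper","salt","bowl","mug","spoon"):
        print(t,[(np.round(r["rect"]).tolist(),round(r["conf"],2)) for r in manip.find_in(t,c)][:2])
cv2.imwrite("pics/0.png",np.vstack([a["img"],b["img"]])[:,:,::-1] if 0 else cv2.resize(np.hstack([a["img"],b["img"]]),(800,300))[:,:,::-1])
save(a,"top.png")
E
```

```text
pics
{'clock': 0.0, 'joints': array([-1.25261150e+00,  3.00462883e-01,  1.52159890e+00,  1.29503889e-06,
        1.32069995e+00, -6.66133795e-02]), 'qd': array([ 7.61655509e-04,  4.99696300e-04, -1.60753842e-03, -1.12883648e-03,
       -1.59195411e-03,  8.88372894e-05]), 'effort': array([ 3.09053539e-04, -5.31800437e+01, -3.52737737e+01,  7.08331587e-02,
        2.43639486e-02, -6.82592986e-05]), 'eef_pos': array([ 206.36353809, -509.53594364,  212.88329729]), 'eef_rot': array([-3.14042626e+00, -7.90700050e-05,  3.84797834e-01]), 'wrist_force': array([-0.48211884, -0.36791985, -0.66106243]), 'moment': array([-0.02665962,  0.01176042,  0.00253749]), 'finger_gap': 94.21483973846799}
top [[0.01, -1.0, 0.07, 509.54], [-1.0, -0.01, -0.01, -37.84], [0.01, -0.07, -1.0, 959.63], [0.0, 0.0, 0.0, 1.0]] 57.082569210603886
whetstone [([224.0, 176.0, 76.0, 37.0], 0.62)]
holder [([187.0, 165.0, 122.0, 53.0], 0.87)]
flattener [([216.0, 225.0, 34.0, 18.0], 0.97)]
pepper [([215.0, 123.0, 20.0, 24.0], 0.88), ([198.0, 182.0, 22.0, 13.0], 0.61)]
salt [([275.0, 123.0, 19.0, 25.0], 0.88), ([346.0, 247.0, 58.0, 40.0], 0.35)]
bowl [([98.0, 120.0, 40.0, 41.0], 0.72), ([190.0, 167.0, 120.0, 49.0], 0.33)]
mug [([350.0, 249.0, 52.0, 38.0], 0.87)]
spoon [([352.0, 126.0, 23.0, 93.0], 0.57)]
side [[0.99, -0.1, 0.1, 458.44], [-0.14, -0.56, 0.81, -799.74], [-0.02, -0.82, -0.57, 583.91], [0.0, 0.0, 0.0, 1.0]] 56.1590186966933
whetstone [([246.0, 180.0, 33.0, 55.0], 0.62)]
holder [([237.0, 162.0, 54.0, 91.0], 0.91)]
flattener [([208.0, 186.0, 16.0, 32.0], 0.6)]
pepper [([303.0, 159.0, 17.0, 33.0], 0.95)]
salt [([315.0, 193.0, 22.0, 37.0], 0.57)]
bowl [([267.0, 128.0, 29.0, 24.0], 0.85)]
mug [([160.0, 272.0, 52.0, 68.0], 0.69)]
spoon [([239.0, 163.0, 52.0, 90.0], 0.67), ([253.0, 277.0, 114.0, 38.0], 0.58)]
```

View pics/top.png

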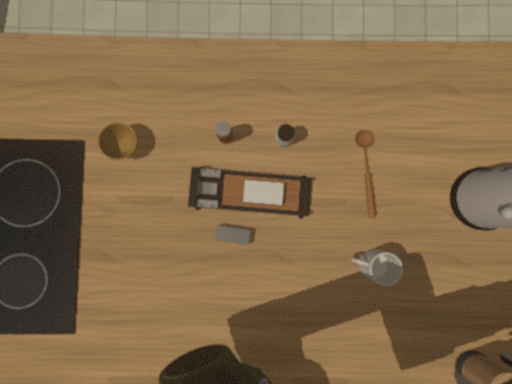

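View pics/0.png

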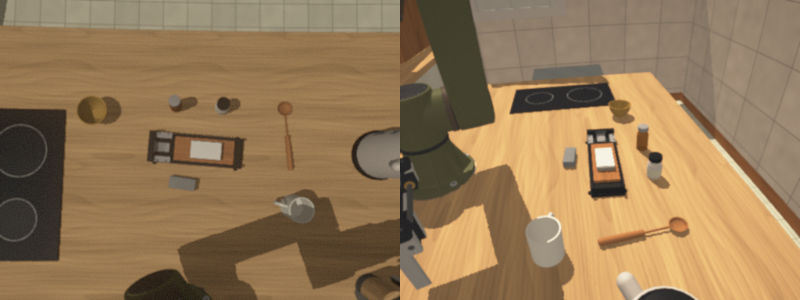

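Run:
```python
from h import *
c=manip.camera("top")
for t,z in(("holder",32),("whetstone",38)):
    for s in manip.silhouettes(t,c)[:1]:
        m=s["pixels"].astype(np.uint8)
        k=max(cv2.findContours(m,cv2.RETR_EXTERNAL,cv2.CHAIN_APPROX_NONE)[0],key=cv2.contourArea).reshape(-1,2)
        w=ray(c,k,z)[:,:2].astype(np.float32)
        print(t,s["conf"],m.sum(),cv2.minAreaRect(w))
print(manip.read_state()["clock"],np.round(manip.camera("wrist")["T_tool_cam"],2).tolist())
for p in [(224,132),(286,134),(384,268),(234,234)]: print(p,ray(c,[p],40)[0])
```

```text
holder 0.85 2421 ((566.4865112304688, -36.498382568359375), (319.7597961425781, 112.51714324951172), 85.48457336425781)
whetstone 0.7 2449 ((565.9657592773438, -66.24859619140625), (205.5679168701172, 88.50774383544922), 85.0975570678711)
1.05 [[-0.0, -0.96, -0.27, 76.88], [1.0, -0.0, -0.0, -0.18], [0.0, -0.27, 0.96, -171.84], [0.0, 0.0, 0.0, 1.0]]
(224, 132) [724.3299375   33.10057398  40.        ]
(286, 134) [ 721.31898196 -130.53639794   40.        ]
(384, 268) [ 375.77936189 -383.64644606   40.        ]
(234, 234) [457.400957     2.54467121  40.        ]
```

Request:
send_rows:
  series:
    - [[0.25,46,-19,0,-6.3],[0.25,92,-38,0,-12.6],[0.25,138,-57,0,-18.9],[0.25,184,-76,0,-25.2],[0.25,230,-96,0,-31.5],[0.25,275,-115,0,-37.8],[0.25,321,-134,0,-44.1],[0.25,367,-153,0,-50.4],[0.25,413,-172,0,-56.7],[0.25,459,-191,0,-63.3]]

```text
clock: 2.1
eef_pos: [561.4, -158.7, 213.6]
eef_rot: [3.141, 0.0, 1.494]
wrist_force: [0.6, -1.4, 0.1]
finger_gap: 23.8
```

Request:
send_rows:
  series:
    - [[0.25,0,0,0,0],[0.25,0,0,0,0],[0.25,0,0,0,0]]

```text
clock: 2.4
eef_pos: [559.6, -161.2, 213.4]
eef_rot: [-3.141, 0.0, 1.488]
wrist_force: [-0.1, 0.1, 0.5]
finger_gap: 23.5
```

```bash
cat > w.py <<'E'
from h import *
from scipy.spatial.transform import Rotation as R
def wrist():
    s=manip.read_state();T=np.eye(4);T[:3,:3]=R.from_euler("xyz",s["eef_rot"]).as_matrix();T[:3,3]=s["eef_pos"]
    c=manip.camera("wrist");c["pose"]=T@np.array(c["T_tool_cam"])
    print("t",s["clock"],"pos",np.round(s["eef_pos"],1),"rot",np.round(s["eef_rot"],4),"F",np.round(s["wrist_force"],1),"gap",round(s["finger_gap"],1))
    return s,c
E
python3 - <<'E'
from w import *
s,c=wrist();save(c,"w1.png")
for t,z in(("holder",32),("whetstone",38)):
    for q in manip.silhouettes(t,c)[:1]:
        m=q["pixels"].astype(np.uint8)
        k=max(cv2.findContours(m,cv2.RETR_EXTERNAL,cv2.CHAIN_APPROX_NONE)[0],key=cv2.contourArea).reshape(-1,2)
        print(t,q["conf"],q["rect"],cv2.minAreaRect(ray(c,k,z)[:,:2].astype(np.float32)))
for t in("rear_ledge","lips","stop"): print(t,[(r["rect"],r["conf"]) for r in manip.find_in(t,c)][:2])
E
```

```text
t 2.4 pos [ 559.6 -161.2  213.4] rot [-3.1414e+00  1.0000e-04  1.4879e+00] F [-0.1  0.1  0.5] gap 23.5
holder 0.77 [209.2, 0.2, 92.8, 199.2] ((565.8510131835938, -80.83828735351562), (227.3038787841797, 110.17240142822266), 85.16595458984375)
whetstone 0.88 [219.0, 0.0, 78.1, 180.0] ((565.8568725585938, -67.78313446044922), (197.96621704101562, 82.04415130615234), 85.75004577636719)
rear_ledge [([218.3, 0.0, 76.0, 181.7], 0.58), ([137.4, 0.0, 44.9, 81.4], 0.46)]
lips [([210.7, 0.0, 90.1, 201.6], 0.88)]
stop [([210.4, 1.0, 92.9, 203.4], 0.71)]
```

View pics/w1.png

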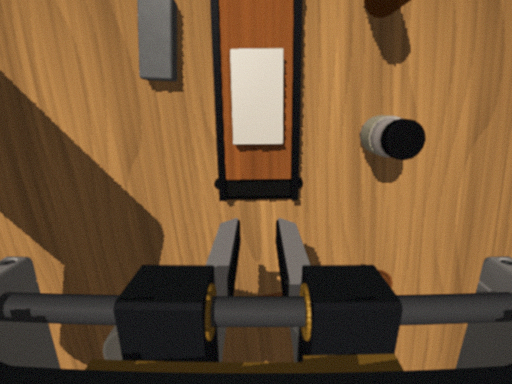

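Run:
```python
from w import *
s,c=wrist()
print(ray(c,[(231,48),(283,48),(283,144),(235,145)],56)[:,:2].round(1).tolist())
print(ray(c,[(227,180),(293,180)],38)[:,:2].round(1).tolist())
i=cv2.resize(c["img"][30:210,190:320],None,fx=4.5,fy=3.3*1.0 and 3.3,interpolation=cv2.INTER_CUBIC)
cv2.imwrite("pics/w2.png",i[:,:,::-1])
```

```text
t 2.7 pos [ 559.9 -161.1  213.6] rot [3.1413e+00 1.0000e-04 1.4883e+00] F [ 0.1  0.6 -0.5] gap 23.6
[[542.9, -18.6], [597.0, -23.1], [590.7, -123.1], [536.8, -119.7]]
[[521.1, -163.4], [601.7, -170.0]]
```

View pics/w2.png

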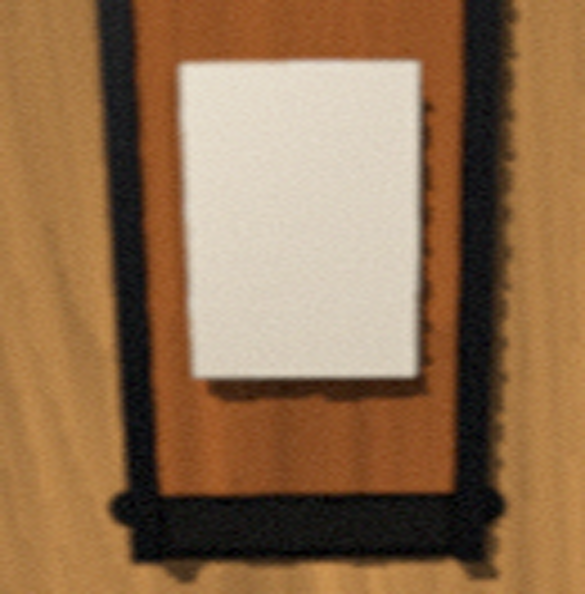

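Request:
send_rows:
  series:
    - [[0.25,13,0,40,0],[0.25,27,-1,85,0],[0.25,27,-1,125,0],[0.25,27,-1,150,0],[0.25,27,-1,158,0],[0.25,27,-1,160,0],[0.25,27,-1,160,0]]

```text
clock: 3.45
eef_pos: [562.0, -133.8, 54.7]
eef_rot: [3.14, 0.0, 1.489]
wrist_force: [0.4, -0.0, 0.4]
finger_gap: 23.6
```

Run:
```python
from w import *
s,c=wrist();b=manip.camera("side")
q=[manip.find_in("whetstone",x)[0]["rect"] for x in (c,b)];print(q)
i=cv2.resize(b["img"][150:270,200:320],(550,550),interpolation=cv2.INTER_CUBIC)
cv2.imwrite("pics/w3.png",i[:,:,::-1]);save(c,"w4.png")
```

```text
t 3.45 pos [ 562.  -133.8   54.7] rot [3.1399e+00 4.0000e-04 1.4894e+00] F [ 0.4 -0.   0.4] gap 23.6
[[185.4, 1.0, 140.5, 265.7], [278.9, 126.2, 17.1, 24.6]]
```

View pics/w4.png

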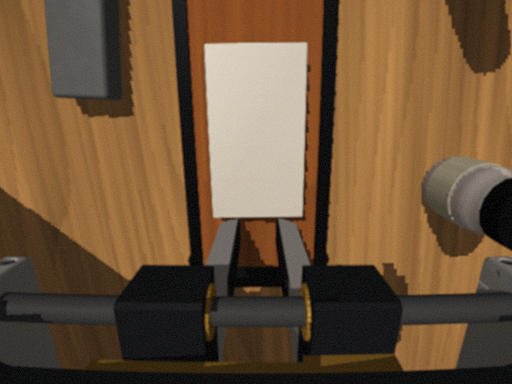

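Run:
```python
from w import *
s,c=wrist()
print(ray(c,[(212,217),(303,218),(207,45),(306,43)],56)[:,:2].round(1).tolist(),ray(c,[(203,265),(315,265)],38)[:,:2].round(1).tolist())
R3=R.from_euler("xyz",s["eef_rot"]).as_matrix()
for p in([8,0,8],[8,12,8],[8,24,8],[8,-24,8]): 
  X=R3@np.array(p)+s["eef_pos"];print(X.round(1),proj(c,X).round(0))
```

```text
t 3.65 pos [ 561.9 -133.7   54.7] rot [3.1397e+00 4.0000e-04 1.4895e+00] F [-0.7 -0.5  0.9] gap 23.5
[[533.8, -118.3], [590.3, -123.6], [543.0, -20.1], [596.3, -23.4]] [[519.1, -161.2], [600.1, -167.9]]
[ 562.6 -125.7   46.7] [[259. 219.]]
[ 574.5 -126.7   46.7] [[277. 219.]]
[ 586.5 -127.6   46.7] [[295. 219.]]
[ 538.7 -123.7   46.6] [[222. 219.]]
```

Request:
send_rows:
  series:
    - [[0.25,0,0,4,0],[0.25,0,0,8,0],[0.25,0,0,10,0],[0.25,0,0,12,0],[0.25,0,0,14,0],[0.25,0,0,14,0],[0.25,0,0,14,0]]

```text
clock: 4.4
eef_pos: [561.6, -133.5, 40.0]
eef_rot: [3.141, 0.0, 1.49]
wrist_force: [-2.4, 0.3, 9.8]
finger_gap: 23.7
```

Contact is made and the bed is about 6 mm down at 10 N. I'll press further.

Request:
send_rows:
  series:
    - [[0.25,0,0,2,0],[0.25,0,0,4,0],[0.25,0,0,5,0],[0.25,0,0,5,0],[0.25,0,0,5,0]]

```text
clock: 4.9
eef_pos: [561.7, -133.6, 36.0]
eef_rot: [3.141, 0.0, 1.49]
wrist_force: [-7.6, 1.5, 21.4]
finger_gap: 23.0
```

Request:
send_rows:
  series:
    - [[0.25,3,0,0,0],[0.25,7,0,0,0],[0.25,11,0,0,0],[0.25,15,0,0,0],[0.25,19,0,0,0],[0.25,23,0,0,0],[0.25,27,0,0,0],[0.25,30,0,0,0],[0.25,30,0,0,0]]

```text
clock: 5.8
eef_pos: [565.0, -105.2, 36.2]
eef_rot: [3.138, 0.003, 1.49]
wrist_force: [-1.6, -10.5, 15.4]
finger_gap: 23.3
```

Run:
```python
from w import *
s,c=wrist();save(c,"w5.png")
```

```text
t 5.8 pos [ 565.  -105.2   36.2] rot [3.1379e+00 2.8000e-03 1.4897e+00] F [ -1.6 -10.5  15.4] gap 23.3
```

View pics/w5.png

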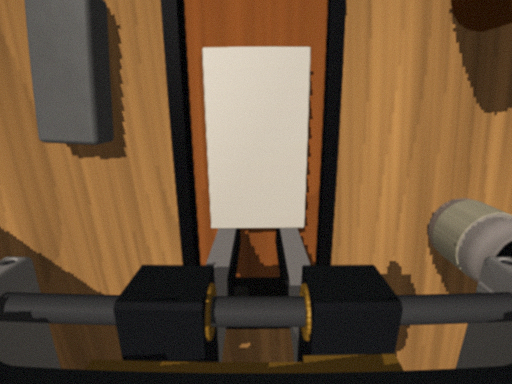

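Request:
send_rows:
  series:
    - [[0.25,4,0,0.5,0],[0.25,8,0,0.5,0],[0.25,12,0,0.5,0],[0.25,16,0,0.5,0],[0.25,20,0,0.5,0],[0.25,24,0,0.5,0],[0.25,28,0,0.5,0],[0.25,30,0,0.5,0],[0.25,30,0,0.5,0]]

```text
clock: 6.75
eef_pos: [567.5, -76.7, 36.2]
eef_rot: [3.137, 0.005, 1.49]
wrist_force: [-5.1, -20.0, 19.7]
finger_gap: 23.6
```

Request:
send_rows:
  series:
    - [[0.25,2,0,0,0],[0.25,4,0,0,0],[0.25,6,0,0,0],[0.25,8,0,0,0],[0.25,8,0,0,0]]

```text
clock: 7.25
eef_pos: [568.1, -68.9, 36.2]
eef_rot: [3.138, 0.005, 1.49]
wrist_force: [-5.6, -22.0, 19.7]
finger_gap: 23.6
```

Request:
send_rows:
  series:
    - [[0.25,2,0,0,0],[0.25,4,0,0,0],[0.25,6,0,0,0],[0.25,6,0,0,0]]

```text
clock: 7.65
eef_pos: [568.5, -63.6, 36.2]
eef_rot: [3.138, 0.006, 1.49]
wrist_force: [-6.0, -26.5, 21.2]
finger_gap: 23.7
```

Run:
```python
from w import *
s,c=wrist();b=manip.camera("top")
i=cv2.resize(b["img"][150:230,180:330],(750,400),interpolation=cv2.INTER_CUBIC)
j=cv2.resize(manip.camera("side")["img"][145:265,215:315],(500,600),interpolation=cv2.INTER_CUBIC)
cv2.imwrite("pics/t6.png",j[:,:,::-1])
```

```text
t 7.65 pos [568.5 -63.6  36.2] rot [3.1377 0.0059 1.4899] F [ -6.  -26.5  21.2] gap 23.7
```

View pics/t6.png

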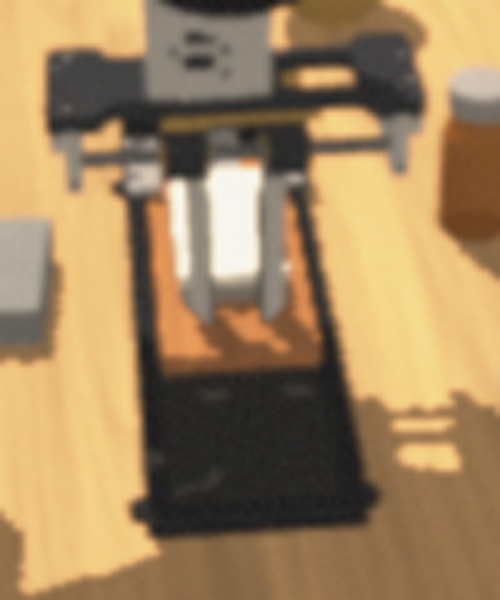

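Request:
send_rows:
  series:
    - [[0.25,2,0,0,0],[0.25,4,0,0,0],[0.25,4,0,0,0]]

```text
clock: 8.1
eef_pos: [568.6, -63.3, 36.3]
eef_rot: [3.138, 0.011, 1.489]
wrist_force: [-9.6, -55.2, 21.1]
finger_gap: 23.3
```

Request:
send_rows:
  series:
    - [[0.25,2,0,0,0],[0.25,3,0,0,0],[0.25,3,0,0,0]]

```text
clock: 8.4
eef_pos: [568.6, -63.0, 36.3]
eef_rot: [3.138, 0.015, 1.489]
wrist_force: [-11.4, -75.3, 19.7]
finger_gap: 23.5
```

Run:
```python
from w import *
b=manip.camera("side")
for z in(28,18): print(z,ray(b,[(247.4,220),(279.4,218)],z)[:,:2].round(1).tolist())
print(ray(b,[(246,251.4),(288,249)],0)[:,:2].round(1).tolist())
c=manip.camera("top")
i=cv2.resize(c["img"][155:230,180:320],(784,420),interpolation=cv2.INTER_CUBIC)
cv2.imwrite("pics/t7.png",i[:,:,::-1])
```

```text
28 [[524.7, -110.3], [603.7, -115.8]]
18 [[525.8, -97.9], [606.4, -103.4]]
[[510.5, -190.6], [608.3, -198.7]]
```

View pics/t7.png

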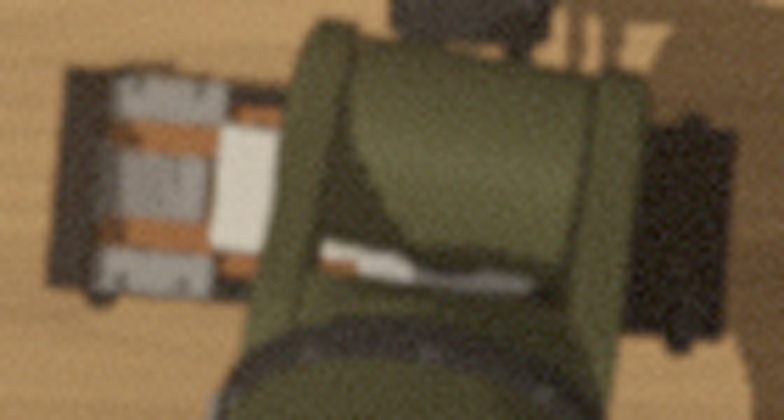

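Request:
send_rows:
  series:
    - [[0.25,-3,0,0,0],[0.25,-6,0,0,0],[0.25,-7.5,0,0,0],[0.25,-7.5,0,0,0]]

```text
clock: 8.9
eef_pos: [568.6, -63.6, 36.2]
eef_rot: [3.138, 0.005, 1.489]
wrist_force: [-5.3, -22.9, 20.4]
finger_gap: 23.5
```

Request:
send_rows:
  series:
    - [[0.25,0,0,-2,0],[0.25,0,0,-4,0],[0.25,-1,0,-6,0],[0.25,-1.5,0,-8,0],[0.25,-2,0,-9,0],[0.25,-4,0,-10,0],[0.25,-6,0,-11,0],[0.25,-8,0,-12,0],[0.25,-10,0,-14,0],[0.25,-10,0,-14,0]]

```text
clock: 9.9
eef_pos: [566.6, -70.3, 48.2]
eef_rot: [3.141, 0.0, 1.489]
wrist_force: [0.5, 1.1, 0.9]
finger_gap: 23.3
```

Free. I'll raise the tool, back off, and check.

Request:
send_rows:
  series:
    - [[0.25,-5,0,-15,0],[0.25,-15,0,-50,0],[0.25,-30,0,-95,0],[0.25,-50,0,-140,0],[0.25,-70,0,-180,0],[0.25,-70,0,-180,0],[0.25,-70,0,-180,0]]

```text
clock: 10.6
eef_pos: [560.8, -140.4, 229.2]
eef_rot: [3.14, 0.0, 1.489]
wrist_force: [-0.8, 0.6, 0.2]
finger_gap: 23.6
```

Run:
```python
from w import *
s,c=wrist();t=manip.camera("top");b=manip.camera("side")
A=cv2.resize(c["img"][0:200,170:340],(340,400),interpolation=cv2.INTER_CUBIC)
B=cv2.resize(b["img"][140:260,210:312],(340,400),interpolation=cv2.INTER_CUBIC)
cv2.imwrite("pics/e1.png",np.hstack([A,B])[:,:,::-1])
for n in("flattener","pepper","salt","bowl","mug","spoon","whetstone"):
    print(n,[(np.round(r["rect"]).tolist(),round(r["conf"],2)) for r in manip.find_in(n,t)][:1])
```

```text
t 10.6 pos [ 560.8 -140.4  229.2] rot [3.1397e+00 4.0000e-04 1.4888e+00] F [-0.8  0.6  0.2] gap 23.6
flattener [([215.0, 228.0, 36.0, 16.0], 0.83)]
pepper [([274.0, 124.0, 20.0, 21.0], 0.61)]
salt [([278.0, 125.0, 14.0, 21.0], 0.53)]
bowl [([99.0, 121.0, 38.0, 38.0], 0.57)]
mug [([358.0, 246.0, 48.0, 39.0], 0.8)]
spoon [([354.0, 127.0, 21.0, 92.0], 0.93)]
whetstone [([198.0, 176.0, 78.0, 33.0], 0.7)]
```

View pics/e1.png

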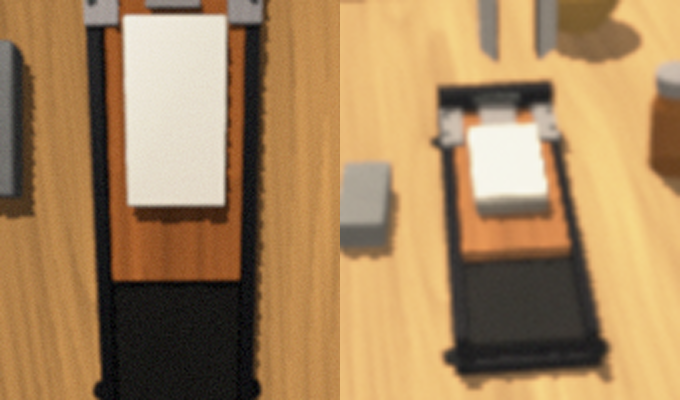

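Run:
```python
from w import *
s,c=wrist()
print("front",ray(c,[(231,7.5),(283.5,7.5)],50.5)[:,:2].round(1).tolist(),"rear",ray(c,[(233.5,103),(282.5,103)],50.5)[:,:2].round(1).tolist())
print("lips",ray(c,[(222,12),(295,12)],36.5)[:,:2].round(1).tolist(),"board rear",ray(c,[(226.5,140),(290,140)],32.5)[:,:2].round(1).tolist())
t=manip.camera("top")
i=cv2.resize(t["img"][155:225,180:290],(770,490),interpolation=cv2.INTER_CUBIC)
cv2.imwrite("pics/e2.png",i[:,:,::-1])
```

```text
t 11.1 pos [ 560.8 -139.8  227.7] rot [-3.1411e+00 -1.0000e-04  1.4898e+00] F [ 0.2 -0.5  0.7] gap 23.2
front [[546.2, 47.4], [602.6, 42.8]] rear [[539.0, -52.4], [595.2, -56.9]]
lips [[534.9, 48.1], [616.6, 41.4]] board rear [[524.3, -95.4], [603.3, -101.9]]
```

View pics/e2.png

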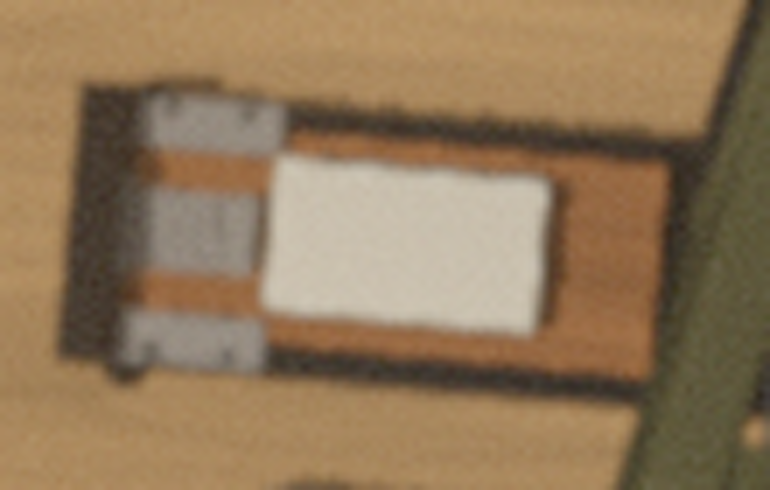

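```bash
python3 -c "
from cell import manip
manip.sign_off();print(manip.read_state()['clock'])"
```

```text
the job is handed in; nothing more can be done
the job is handed in; nothing more can be done
```

The stone is home under both lips and the leaf spring, and the job is handed in at about 11 s on the robot clock. I pressed the rear ledge down to the bottom of the bed at about 20 N. Keeping that pressure on, I slid the board about 66 mm forward until it stopped hard, with about 75 N forward at the wrist. I then eased the forward push, let the bed rise and backed the tool clear.

**Final checks:**
- **Stone position:** the stone's front face lines up with the near ends of the lips to within about 1 mm, as it should when home. The top view shows the board running under the lips and leaf up to the stop wall.
- **Travel:** my estimate before the slide was 70 mm, about 4 mm more than it moved. I put that down to error in the early camera measurements.
- **Contact:** the wrist force was back to about 0 N after release.
- **Other things on the worktop:** the mug, bowl, spoon, flattener and salt jar were found within a few pixels of where they started. In the last top picture the network gave the salt jar's place for the pepper jar, so I have no top-view position for the pepper. The side picture shows it standing.

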